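# Bond a pocket mirror: load the fitting one and hold the press in the green

### The job

The glass of these wooden pocket mirrors lies on fresh adhesive and has to be pressed on. Of the three mirrors on the tray take the one that fits the round nest of the press carriage snugly, set it flat in the nest, push the carriage by its knob fully home under the ram, then press the lever down until its pointer stands in the green field of the scale, never into the red, which would crack the glass. The program finishes while still holding the lever there, since it springs back when let go; leave the other mirrors and the goods around where they are.

Things in the scene. Friction and masses are not known exactly. Their poses are not given: they have to be found in the camera images.
- press: Blue hand-lever bonding press, fixed to the island. Origin on the island top, on the vertical ram axis; x points from the lever grip back to the column, y along the carriage towards its open (loading) end, z up; yaw varies. Foot and carriage bed 14 mm high, y = -63 to +175 mm. Column at x = 49 to 102 mm.
- press_head (a point): Centre of the press head, 34 mm behind and 131 mm above the press origin. Head: press x = -30 to 98 mm, y = -28 to 28, bottom at z = 98, top 151, pivot cheeks up to 191. The scale is an arc beside the lever at x = -58 to -20, y = -52 to -32, z = 130 to 222 mm: white on top, then green, then red lowest; a black pointer pin on the lever passes before it.
- lever_pivot (a point): Centre of the lever's pivot, 60 mm behind the ram axis (press x), 175 mm above the island; the lever turns about the press's y axis.
- carriage (a joint): Slide of the aluminium carriage in m: 0 = fully home against its stop, nest under the ram; 0.12 = fully out towards the press's +y. Starts out, between 0.095 and 0.12, where the nest can be loaded from above clear of the head. Friction about 1.5 N keeps it where it is left.
- nest (a point): Centre of the nest's floor, moving with the carriage, axes as the press. The nest is a round recess 52 mm across and 6 mm deep with a chamfered mouth, in a flat carriage plate 82 mm (x) by 92 mm (y) whose top is 36 mm above the island (nest floor 30 mm above it).
- knob_top (a point): Top centre of the black upright knob on the carriage, 82 mm from the nest centre towards the press's +y. Knob 20 mm across, 31 mm high, top 76 mm above the island; a 10 mm steel stem shows below it.
- lever_angle (a joint): Lever angle in rad: 0 = sprung up (lever rises 0.33 rad towards the grip), grows as the grip is pressed down; 0.33 is level, stop at 0.42. The pad meets a seated mirror at 0.20. Pointer in the green field from 0.28 to 0.36, in the red above 0.36. At the grip the return spring needs about 2 N at first, 5 N in the green; the pad's cushion spring adds 3 to 6 N in the green.
- lever: The steel lever of the press with its red grip; origin at the pivot, its own x axis runs from the grip to the pivot.
- press_grip (a point): Middle of the red lever grip, a round bar 84 mm long and 26 mm thick along the lever, 185 mm from the lever pivot. Lever up: the middle is 115 mm before the ram axis (press -x), 235 mm above the island; mid-green: 125 mm before, 177 mm above. Press its top with closed fingertips or pinch it from above.
- press_pad: Orange round pad under the ram, 36 mm across; origin at the centre of its underside, 58 mm above the island with the lever up. It goes down 60 mm per rad of the lever until it meets the mirror, then gives against a cushion spring of 1.8 N per mm.
- tray: Flat birch tray with the three mirrors standing in a row along its x axis about 90 mm apart, in any order, each loose. 290 mm (x) by 115 mm (y), rim 11 mm high and 5 mm thick, inner floor 5 mm above the island. Origin: centre of its underside.
- mirror_small: Round wooden pocket mirror with glass and brass ring on top, 42 mm across, 16 mm high: too small for the nest. Origin: centre of its underside, z up.
- mirror_mid: The same kind of mirror, 50 mm across, 16 mm high, about 50 g: the one that fits the 52 mm nest. Origin: centre of its underside, z up.
- mirror_large: The same kind of mirror, 58 mm across, 16 mm high: too large for the nest. Origin: centre of its underside, z up.
- rest_brown: Loose brass spectacle rest with a brown pouch, 62 x 57 mm, 146 mm high, standing to the right of the press. Origin: centre of its underside. Leave alone.
- flower_mirror: Loose flower-shaped wooden pocket mirror, 65 x 75 mm, 5 mm thick, lying flat on the island between the tray and the robot. Leave alone.

How it is judged:
On the way, in this order (a step that is already met when the one before it is completed fails the run):
1. the mirror that fits lies flat in the nest, let go (horizontal distance between mirror_mid and nest below 0.004 m and z of mirror_mid in the frame of nest between -0.003 and 0.002 m and angle between mirror_mid's own z axis and vertical below 0.06 rad and contact force between the fingers and mirror_mid below 0.3 N), for 0.2 s.
2. the carriage is fully home with the mirror in its nest (horizontal distance between mirror_mid and nest below 0.004 m and z of mirror_mid in the frame of nest between -0.003 and 0.002 m and angle between mirror_mid's own z axis and vertical below 0.06 rad and value of joint carriage below 0.004 m), for 0.2 s.
At the end, for the whole second after the job is handed in: 50 mm mirror flat in the nest (4 mm off centre at most), carriage home within 4 mm, robot pressing the lever grip (over 2 N) with the lever at 0.28 to 0.36 rad (0.005 spare), pad on the mirror with over 5 N; other mirrors, brown rest and flower mirror moved under 30 mm (all of step 2 and value of joint lever_angle between 0.275 and 0.365 rad and contact force between press_pad and mirror_mid above 5 N and contact force between any of the fingers, the arm and lever above 2 N and distance of each of mirror_small, mirror_large, rest_brown, flower_mirror from where it was at the start of the episode below 0.03 m); the arm keeps its last pose, push and grip.
It fails at once if the lever is driven into the red (more than 0.02 rad past the green) (value of joint lever_angle above 0.38 rad).
It fails at once if the brown spectacle rest is knocked over (angle between rest_brown's own z axis and vertical above 0.4 rad).
It also fails if it takes over 59 s, if anything falls off the work surface, if the arm or the gripper's body presses on something with over 40 N, if the wrist force passes 120 N, or if a joint passes its speed limit or range.

### The arm

A 7-joint arm with a two-finger parallel gripper is mounted at the origin on the work surface; the furniture and walls round the work are solid. World frame = base frame: x ahead of the robot, y to its left, z up, the work surface at z = 0. Lengths are in m, angles in rad, forces in N, time in s.
With the tool pointing down it reaches from about 0.4 to 0.85 m from the base axis. Payload 10.4 kg.
Tool frame: the origin (TCP) lies on the centre line of the jaws, within the pads' length; the fingertips stand 22 mm ahead of it and the grasp point (between the pads) lies 3 mm ahead of it; z points along the fingers, y is the line along which they close (so a half turn about z gives the same grasp; the last joint's range is limited). The gripper opens to 87 mm and grips with 3 to 60 N. Pads are 19 mm wide; open, the fingers measure 117 mm over their backs; the gripper's body (75 mm by 190 mm) begins 51 mm behind the grasp point.
Start: joints at [-1.331, 0.332, -0.065, 1.46, 0.022, 1.35, -0.088], TCP at [0.162, 0.604, 0.245] pointing down, gripper open.
Joint ranges: [-2.6, 2.6], [-0.5, 2.12], [-1.47, 1.34], [0.16, 2.42], [-1.27, 4.41], [0.06, 2.06], [-2.6, 2.6]. Speed limits (rad/s): [2.22, 2.22, 2.79, 2.79, 3.14, 3.14, 3.14].

### API

Orientations are given as a unit quaternion [x, y, z, w].
In Python, from bench import r gives the robot as it stands.
- The arm moves only by the shell command python3 jog.py 'ROWS' [FORCE]. ROWS is a JSON list of rows, 1 to 12 of them, each an object with the fields dx, dy, dz (the shift in m), turn (a turn about the tool's z in rad), aperture (the finger opening in m); a field left out counts as zero (the opening has to be given); each row is the pose to reach, as a shift and turn from the pose commanded when the command began, along the tool's axes at that moment; what a row does not reach only later rows make up. A row lasts 1/10 s, in which the tool goes at most 0.05 m and 0.15 rad, less where a joint would pass 70% of its speed; a pose out of reach is approached as far as the arm can. The fingers move at their own pace and stop on an object; FORCE is the grip in N (left out, the last holds). Time passes only in rows, so rows that do not move let the fingers close. It prints the time, the measured TCP pose, the force, the opening and the grip force at its end. Input that does not fit is refused with a message, and nothing moves.
- r.read_state(): the state, without advancing time (a new reading comes with each control period).
- r.camera(name): name is "scene" or "top" or "wrist"; returns a dict with "img" (400x640x3 uint8, red, green, blue), "fx", "fy", "cx", "cy" (pixels), "pose" (4x4, takes a point from camera to world coordinates). Camera axes: x right, y down, z forward; pixel columns grow to the right and rows downward; lengths in m; the calibration is good to about 2 mm. A picture is of the moment at which its call begins. There is no depth.
- r.close_job(): hands the job in; it is judged then, once.
The state is a dict: "time": time; "joint_positions": joint angles; "joint_vel": joint speeds; "joint_torque": joint torques, N m; "ee_pos": TCP position; "eef_rot": TCP orientation; "ft_force": force on the tool from outside, world axes, zero at the start; "torque": the same for the moment, N m; "width": finger opening in m; "grip_force": force on a finger pad.
Only numpy, scipy, OpenCV 4.12 (cv2) and the standard library are available. Lean on these libraries where they do the work, as an engineer would, in place of code of your own. Each camera call takes 0.05 s, during which the arm holds its last target. There are 200 camera calls.

## Working session

There is one attempt and no reset: what is moved stays moved. The work goes in short steps, Python scripts to look and compute and a shell command to move; the robot and the scene stay as the last step left them, time stands still between calls to the robot, and variables do not carry over. Pictures are saved under pics/ and viewed, at most 10 in all, crops included, and the job is handed in when it is done.

```bash
ls; mkdir -p pics
cat > h.py <<'E'
import numpy as np,cv2
from bench import r
from scipy.spatial.transform import Rotation as R
def cast(c,u,v,z):
    T=np.array(c["pose"]);d=T[:3,:3]@np.array([(u-c["cx"])/c["fx"],(v-c["cy"])/c["fy"],1]);o=T[:3,3]
    return o+d*(z-o[2])/d[2]
def proj(c,p):
    T=np.array(c["pose"]);q=T[:3,:3].T@(np.array(p)-T[:3,3]);return q[0]/q[2]*c["fx"]+c["cx"],q[1]/q[2]*c["fy"]+c["cy"]
def snap(n,f):
    c=r.camera(n);cv2.imwrite("pics/"+f,c["img"][:,:,::-1]);return c
def to_tool(dp):
    return R.from_quat(r.read_state()["eef_rot"]).inv().apply(dp)
E
python3 - <<'E'
from h import *
import pickle
for n in("top","scene"):
    c=snap(n,n+"0.png");pickle.dump(c,open(n+"0.pkl","wb"));print(n,np.round(c["pose"],3).tolist(),c["fx"])
s=r.read_state();print(s["time"],s["ee_pos"],R.from_quat(s["eef_rot"]).as_matrix().round(3),s["width"])
E
```

```text
bench.py
jog.py
pics
top [[-0.024, -0.994, 0.102, 0.339], [-1.0, 0.025, 0.007, -0.061], [-0.01, -0.102, -0.995, 1.599], [0.0, 0.0, 0.0, 1.0]] 432.48499799840147
scene [[-0.44, -0.388, 0.81, -0.793], [-0.898, 0.185, -0.4, 0.595], [0.005, -0.903, -0.429, 0.857], [0.0, 0.0, 0.0, 1.0]] 491.38193004568114
0.1 [0.16230215 0.60325489 0.24386601] [[-0.966  0.26  -0.   ]
 [ 0.26   0.966 -0.001]
 [-0.    -0.001 -1.   ]] 0.08696638783923755
```

View pics/top0.png

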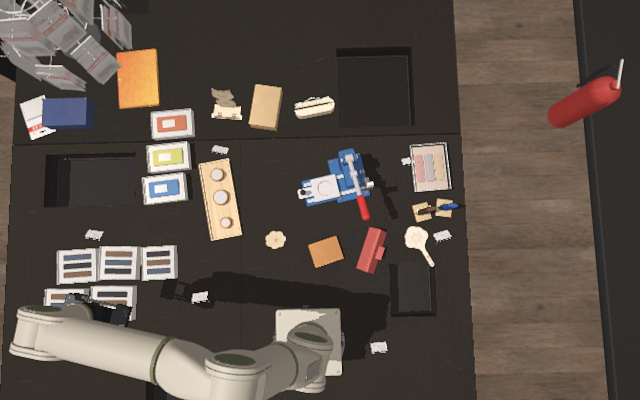

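View pics/scene0.png

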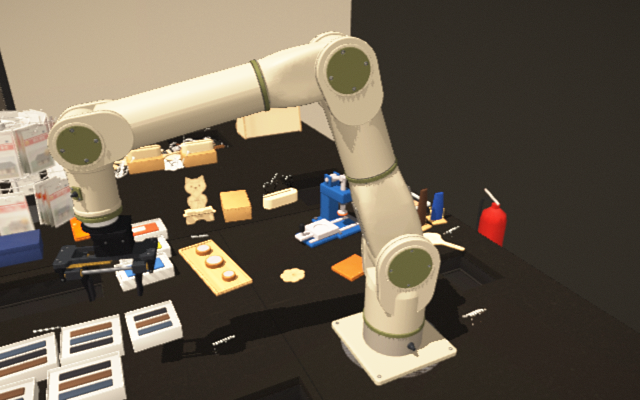

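The top view shows the tray at about (220,199) with mirrors near (217,175), (221,197) and (225,223). The press is at (340,180), with its carriage pointing left and the red grip at (363,208). I'll enlarge this area.

Run:
```python
from h import *
import pickle
c=pickle.load(open("top0.pkl","rb"));im=c["img"]
cr=im[145:250,190:390,::-1];cv2.imwrite("pics/crop0.png",cv2.resize(cr,None,fx=4,fy=4,interpolation=cv2.INTER_CUBIC))
hsv=cv2.cvtColor(im,cv2.COLOR_RGB2HSV)
# mirrors: grid of saturation/values
g=im[155:245,195:245]; print(hsv[197,200:245].tolist())
for p in[(217,175),(221,197),(225,223)]:print(cast(c,*p,.021).round(3))
red=cv2.inRange(hsv,(0,190,120),(6,255,255))|cv2.inRange(hsv,(174,190,120),(180,255,255))
red[:,380:]=0;n,l,st,ce=cv2.connectedComponentsWithStats(red)
print([(st[i].tolist(),ce[i].round(1).tolist()) for i in range(1,n) if st[i,4]>25])
```

```text
[[15, 53, 58], [16, 48, 58], [15, 40, 51], [17, 95, 163], [18, 75, 253], [16, 93, 181], [17, 75, 251], [17, 74, 250], [17, 77, 248], [17, 77, 241], [17, 77, 242], [17, 74, 250], [17, 78, 249], [13, 94, 196], [16, 34, 242], [176, 9, 235], [0, 10, 233], [6, 11, 231], [3, 10, 230], [0, 9, 231], [3, 10, 234], [3, 10, 234], [3, 11, 234], [3, 11, 234], [0, 10, 234], [6, 11, 234], [16, 36, 235], [15, 133, 196], [13, 122, 109], [15, 95, 166], [17, 90, 199], [18, 72, 255], [17, 75, 247], [17, 75, 253], [17, 74, 255], [15, 97, 168], [15, 60, 34], [12, 36, 35], [15, 53, 58], [16, 50, 56], [17, 43, 53], [15, 47, 54], [13, 53, 58], [15, 53, 58], [13, 53, 58]]
[0.608 0.323 0.021]
[0.526 0.308 0.021]
[0.43  0.294 0.021]
[]
```

View pics/crop0.png

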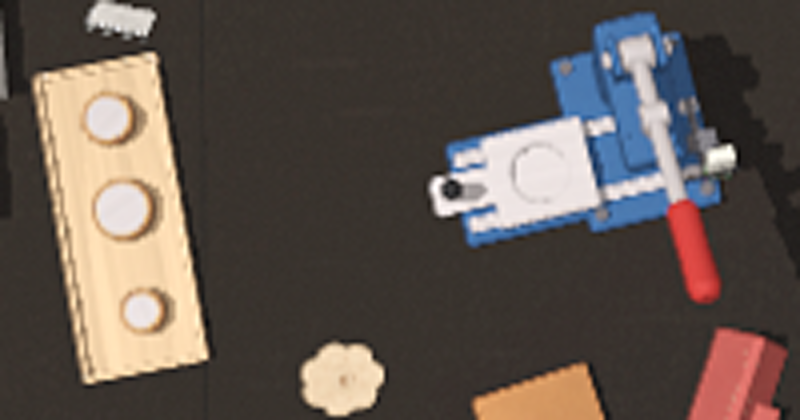

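The enlarged crop shows the glass sizes as far = medium (109,119), middle = large (125,209), near = small (145,311). The nest is at crop (541,174), the knob at (452,189) and the grip at (695,250). Next I'll measure these with masks.

```bash
python3 - <<'E'
from h import *
import pickle
c=pickle.load(open("top0.pkl","rb"));im=c["img"]
hsv=cv2.cvtColor(im,cv2.COLOR_RGB2HSV)
def comps(m,a,box):
    k=np.zeros_like(m);x0,y0,x1,y1=box;k[y0:y1,x0:x1]=m[y0:y1,x0:x1]
    n,l,st,ce=cv2.connectedComponentsWithStats(k)
    return [(int(st[i,4]),ce[i],(l==i).astype(np.uint8)) for i in range(1,n) if st[i,4]>a]
for a,p,_ in comps(cv2.inRange(hsv,(0,0,200),(180,45,255)),20,(200,155,245,245)):
    print("mirror",a,p.round(1),"diam px",round(2*(a/np.pi)**.5,1),cast(c,*p,.021).round(4))
for a,p,m in comps(cv2.inRange(hsv,(0,0,190),(180,45,255)),150,(295,160,345,210)):
    q,s,an=cv2.minAreaRect(cv2.findNonZero(m));print("plate",a,q,s,an)
    b=cv2.boxPoints((q,s,an));print([cast(c,*x,.036).round(3).tolist() for x in b])
print("nest",cast(c,190+541/4-.4,145+174/4-.4,.036).round(4),"knob",cast(c,190+452/4-.4,145+189/4-.4,.076).round(4))
for a,p,m in comps(cv2.inRange(hsv,(0,150,90),(8,255,255))|cv2.inRange(hsv,(172,150,90),(180,255,255)),20,(345,185,380,225)):
    print("grip",a,p,cast(c,*p,.238))
E
python3 jog.py '[{"aperture": 0.087}]'
python3 jog.py '[{"dx": -0.046,"dy": -0.014,"turn": -0.04,"aperture": 0.087},{"dx": -0.092,"dy": -0.028,"turn": -0.08,"aperture": 0.087},{"dx": -0.138,"dy": -0.042,"turn": -0.12,"aperture": 0.087},{"dx": -0.184,"dy": -0.056,"turn": -0.16,"aperture": 0.087},{"dx": -0.23,"dy": -0.07,"turn": -0.2,"aperture": 0.087},{"dx": -0.276,"dy": -0.084,"turn": -0.24,"aperture": 0.087},{"dx": -0.322,"dy": -0.098,"turn": -0.28,"aperture": 0.087},{"dx": -0.368,"dy": -0.112,"turn": -0.32,"aperture": 0.087},{"dx": -0.414,"dy": -0.126,"turn": -0.36,"aperture": 0.087},{"dx": -0.46,"dy": -0.14,"turn": -0.4,"aperture": 0.087},{"dx": -0.504,"dy": -0.154,"dz": 0.03,"turn": -0.44,"aperture": 0.087},{"dx": -0.504,"dy": -0.154,"dz": 0.06,"turn": -0.44,"aperture": 0.087}]' && python3 jog.py '[{"aperture": 0.087},{"aperture": 0.087}]'
python3 - <<'E'
from h import *
import pickle
s=r.read_state();print(s["joint_positions"],R.from_quat(s["eef_rot"]).as_matrix().round(3).tolist())
c=snap("wrist","w1.png");pickle.dump(c,open("w1.pkl","wb"));print(np.round(c["pose"],3).tolist(),c["fx"])
E
```

```text
time: 1.4
ee_pos: [0.6146, 0.318, 0.1846]
eef_rot: [-0.085, 0.996, -0.001, 0.002]
ft_force: [-0.7, 0.3, -0.5]
width: 0.0866
grip_force: 0.0
time: 1.6
ee_pos: [0.6081, 0.3248, 0.1847]
eef_rot: [-0.089, 0.996, 0.0, -0.001]
ft_force: [-0.6, 0.2, 1.2]
width: 0.0867
grip_force: 0.0
[-0.65059316  0.50732058  0.13569852  1.35202668 -0.06938576  1.28811751
  1.23662998] [[-0.984, -0.177, -0.002], [-0.177, 0.984, 0.0], [0.002, 0.0, -1.0]]
[[-0.179, 0.953, 0.245, 0.542], [0.984, 0.173, 0.045, 0.313], [0.001, 0.249, -0.969, 0.324], [0.0, 0.0, 0.0, 1.0]] 312.2783680970845
```

View pics/w1.png

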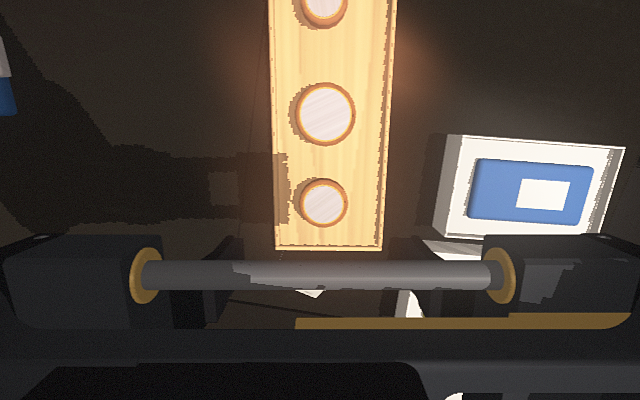

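The wrist view shows three mirrors on the tray. The far one is at (324,203), the middle one at (325,114), and the near one is cut off at (324,5). I'll measure their sizes and centres.

Run:
```python
from h import *
import pickle
def glass(c,box,z,smax=70,vmin=150):
    hsv=cv2.cvtColor(c["img"],cv2.COLOR_RGB2HSV);m=cv2.inRange(hsv,(0,0,vmin),(180,smax,255))
    k=np.zeros_like(m);x0,y0,x1,y1=box;k[y0:y1,x0:x1]=m[y0:y1,x0:x1]
    for q in cv2.findContours(k,cv2.RETR_EXTERNAL,cv2.CHAIN_APPROX_NONE)[0]:
        if cv2.contourArea(q)<200:continue
        P=np.array([cast(c,*x[0],z)[:2]*1000 for x in q],np.float32);e=cv2.fitEllipse(P);print(cv2.contourArea(q),np.round(e[0],1),np.round(e[1],1))
c=pickle.load(open("w1.pkl","rb"))
glass(c,(280,75,378,235),.021)
glass(c,(280,0,378,40),.021)
# wooden outer: left/right widths at the rows
hsv=cv2.cvtColor(c["img"],cv2.COLOR_RGB2HSV)
for v,(a,b) in((203,(296,352)),(114,(290,362))):print(v,hsv[v,a:b,1].tolist())
```

```text
1041.0 [613.8 327.5] [36.8 37. ]
1920.0 [528.7 313.8] [45.1 45.1]
400.0 [441.6 296.5] [12.9 30. ]
203 [118, 118, 121, 137, 149, 147, 150, 157, 77, 12, 21, 25, 26, 25, 24, 27, 31, 30, 26, 25, 21, 24, 27, 28, 27, 25, 25, 28, 26, 27, 25, 23, 21, 22, 22, 21, 22, 26, 26, 23, 27, 26, 24, 22, 18, 24, 85, 154, 153, 148, 152, 140, 109, 93, 100, 104]
114 [117, 115, 117, 117, 122, 138, 140, 145, 147, 151, 93, 26, 14, 21, 22, 21, 22, 20, 20, 21, 20, 21, 21, 21, 20, 20, 19, 21, 20, 20, 21, 21, 20, 19, 22, 21, 23, 23, 21, 21, 21, 21, 21, 21, 22, 21, 21, 20, 20, 20, 19, 19, 20, 20, 22, 21, 22, 20, 15, 33, 105, 151, 145, 143, 151, 139, 102, 82, 85, 84, 85, 89]
```

```bash
python3 jog.py '[{"dx": -0.005,"dy": 0.0013,"dz": 0.04,"aperture": 0.072},{"dx": -0.005,"dy": 0.0013,"dz": 0.08,"aperture": 0.072},{"dx": -0.005,"dy": 0.0013,"dz": 0.115,"aperture": 0.072},{"dx": -0.005,"dy": 0.0013,"dz": 0.135,"aperture": 0.072},{"dx": -0.005,"dy": 0.0013,"dz": 0.149,"aperture": 0.072},{"dx": -0.005,"dy": 0.0013,"dz": 0.149,"aperture": 0.072},{"dx": -0.005,"dy": 0.0013,"dz": 0.149,"aperture": 0.072}]' && python3 jog.py '[{"aperture": 0.044},{"aperture": 0.044},{"aperture": 0.044},{"aperture": 0.044},{"aperture": 0.044},{"aperture": 0.044}]' 12
```

```text
time: 2.35
ee_pos: [0.6144, 0.3272, 0.0376]
eef_rot: [-0.089, 0.996, 0.001, 0.001]
ft_force: [-0.4, -0.6, 0.5]
width: 0.0716
grip_force: 0.0
time: 2.95
ee_pos: [0.614, 0.3262, 0.036]
eef_rot: [-0.088, 0.996, 0.0, 0.0]
ft_force: [-1.3, -0.5, 4.2]
width: 0.0484
grip_force: 12.0
```

```bash
python3 jog.py '[{"aperture": 0.06},{"aperture": 0.06},{"turn": 0.14,"aperture": 0.06},{"turn": 0.28,"aperture": 0.06},{"turn": 0.42,"aperture": 0.06},{"turn": 0.56,"aperture": 0.06},{"turn": 0.7,"aperture": 0.06},{"turn": 0.84,"aperture": 0.06},{"turn": 0.98,"aperture": 0.06},{"turn": 1.12,"aperture": 0.06},{"turn": 1.26,"aperture": 0.06},{"turn": 1.4,"aperture": 0.06}]' && python3 jog.py '[{"turn": 0.137,"aperture": 0.06},{"turn": 0.137,"aperture": 0.06},{"turn": 0.137,"aperture": 0.06},{"turn": 0.137,"aperture": 0.044},{"turn": 0.137,"aperture": 0.044},{"turn": 0.137,"aperture": 0.044},{"turn": 0.137,"aperture": 0.044},{"turn": 0.137,"aperture": 0.044},{"turn": 0.137,"aperture": 0.044}]' 12; python3 -c "
from h import *
s=r.read_state();print(s['ee_pos'],R.from_quat(s['eef_rot']).as_matrix().round(3).tolist(),to_tool(np.array([.5471,-.0744,.146])-s['ee_pos']))"
```

```text
time: 4.15
ee_pos: [0.6135, 0.326, 0.0352]
eef_rot: [0.576, 0.817, -0.0, -0.0]
ft_force: [0.9, -0.8, -0.3]
width: 0.0602
grip_force: 0.0
time: 5.05
ee_pos: [0.6138, 0.326, 0.0356]
eef_rot: [0.629, 0.778, 0.0, 0.0]
ft_force: [0.4, -1.0, 0.9]
width: 0.0488
grip_force: 12.0
[0.61378128 0.32603591 0.03557884] [[-0.21, 0.978, 0.0], [0.978, 0.21, 0.0], [0.0, 0.0, -1.0]] [-0.37756836 -0.14910435 -0.11044533]
```

```bash
python3 jog.py '[{"dz": -0.03,"aperture": 0.044},{"dz": -0.075,"aperture": 0.044},{"dz": -0.12,"aperture": 0.044},{"dx": -0.044,"dy": -0.014,"dz": -0.14,"aperture": 0.044},{"dx": -0.088,"dy": -0.028,"dz": -0.16,"aperture": 0.044},{"dx": -0.132,"dy": -0.042,"dz": -0.18,"aperture": 0.044},{"dx": -0.176,"dy": -0.056,"dz": -0.2,"aperture": 0.044},{"dx": -0.22,"dy": -0.07,"dz": -0.22,"aperture": 0.044},{"dx": -0.264,"dy": -0.084,"dz": -0.24,"aperture": 0.044},{"dx": -0.308,"dy": -0.1,"dz": -0.26,"aperture": 0.044},{"dx": -0.352,"dy": -0.116,"dz": -0.265,"aperture": 0.044},{"dx": -0.396,"dy": -0.13,"dz": -0.265,"aperture": 0.044}]' && python3 jog.py '[{"dx": -0.03,"dy": -0.01,"aperture": 0.044},{"dx": -0.06,"dy": -0.019,"aperture": 0.044},{"dx": -0.06,"dy": -0.019,"aperture": 0.044},{"dx": -0.06,"dy": -0.019,"aperture": 0.044}]'
python3 - <<'E'
from h import *
import pickle
s=r.read_state();print(s["joint_positions"],s["ee_pos"],R.from_quat(s["eef_rot"]).as_matrix().round(3).tolist())
c=snap("wrist","w2.png");pickle.dump(c,open("w2.pkl","wb"));print(np.round(c["pose"],3).tolist())
E
```

```text
time: 6.25
ee_pos: [0.5692, -0.0907, 0.3021]
eef_rot: [0.629, 0.778, 0.001, 0.001]
ft_force: [0.9, -0.2, -1.7]
width: 0.0494
grip_force: 12.0
time: 6.65
ee_pos: [0.5633, -0.1516, 0.3005]
eef_rot: [0.629, 0.777, 0.0, -0.0]
ft_force: [0.1, 0.2, -1.2]
width: 0.0487
grip_force: 12.0
[-0.42247549  0.24997031  0.73964203  1.52223306 -0.1693946   1.43497135
  0.53407575] [ 0.56330838 -0.1515806   0.30050393] [[-0.208, 0.978, 0.0], [0.978, 0.208, 0.0], [0.0, 0.0, -1.0]]
[[0.978, 0.203, 0.053, 0.549], [0.21, -0.947, -0.243, -0.085], [0.0, 0.249, -0.968, 0.44], [0.0, 0.0, 0.0, 1.0]]
```

View pics/w2.png

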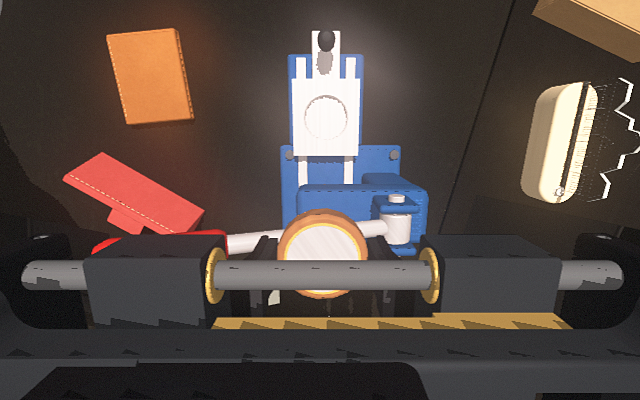

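The wrist view shows the mirror held flat at (323,252). The nest ring is at about (325,117), the plate spans (290..360, 79..155) and the knob top is at (326,40). I'll fit these precisely.

Run:
```python
from h import *
import pickle
c=pickle.load(open("w2.pkl","rb"));im=c["img"]
H=np.array([cv2.Rodrigues(np.zeros(3))[0]])
# rectify plate-top plane z=.036 to 0.5 mm grid in press axes about rough nest
n0=np.array([.5471,-.0744]);ex=np.array([.978,.208]);ey=np.array([-.208,.978])
g=np.arange(-60,110.5,.5)/1000
pts=np.array([[-.06,-.06],[.06,-.06],[.06,.06],[-.06,.06]])
src=np.float32([proj(c,[*(n0+a*ex+b*ey),.036]) for a,b in pts]);dst=np.float32([(a*4000+240,b*4000+240) for a,b in pts])
w=cv2.warpPerspective(im,cv2.getPerspectiveTransform(src,dst),(480,480),flags=cv2.INTER_CUBIC)
cv2.imwrite("pics/rect.png",w[:,:,::-1])
gr=cv2.cvtColor(w,cv2.COLOR_RGB2GRAY)
ci=cv2.HoughCircles(cv2.GaussianBlur(gr,(7,7),2),cv2.HOUGH_GRADIENT,1.5,200,param1=60,param2=20,minRadius=90,maxRadius=122)
print("circle mm",(ci[0,:,:]-[240,240,0])/4 if ci is not None else None)
hsv=cv2.cvtColor(w,cv2.COLOR_RGB2HSV);m=cv2.inRange(hsv,(0,0,170),(180,60,255))
for col in(120,360):
    ys=np.where(m[:,col])[0];print("y",(ys.min()-240)/4,(ys.max()-240)/4)
for row in(120,240,360):
    xs=np.where(m[row])[0];print("x",(xs.min()-240)/4,(xs.max()-240)/4)
# knob top by dark mask
h2=cv2.cvtColor(im,cv2.COLOR_RGB2GRAY)[25:60,308:345];k=(h2<70).astype(np.uint8)
n,l,st,ce=cv2.connectedComponentsWithStats(k);print(st[1:].tolist(),ce[1:].tolist(),cast(c,326,39,.076))
```

```text
circle mm [[ 4.3125      1.6875     27.11249924]]
y -60.0 59.75
y -60.0 59.75
x -37.5 46.0
x -37.0 45.5
x -37.25 45.75
[[1, 0, 2, 2, 2], [0, 3, 1, 1, 1], [2, 4, 7, 9, 13], [10, 4, 1, 1, 1], [10, 7, 5, 18, 20], [25, 8, 1, 1, 1], [26, 12, 1, 2, 2], [2, 14, 1, 5, 5], [25, 19, 1, 1, 1]] [[1.5, 0.5], [0.0, 3.0], [3.6153846153846154, 6.769230769230769], [10.0, 4.0], [11.0, 15.9], [25.0, 8.0], [26.0, 12.5], [2.0, 16.0], [25.0, 19.0]] [0.53438573 0.00516763 0.076     ]
```

View pics/rect.png

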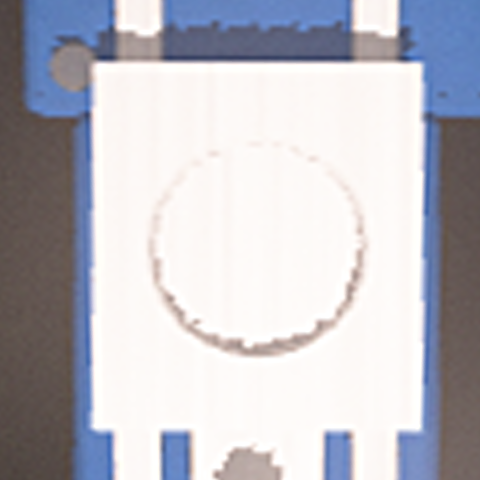

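The rectified plate is centred at about (258,246) and agrees with the ring, so the nest offset is +4.3, +1.7 mm in press axes. I'll check the wrist calibration against the held mirror, whose centre is the TCP.

Run:
```python
from h import *
import pickle
c=pickle.load(open("w2.pkl","rb"));im=c["img"]
z=.3005-.0146;print(proj(c,[.5633,-.1516,z]))
hsv=cv2.cvtColor(im,cv2.COLOR_RGB2HSV);m=cv2.inRange(hsv,(4,110,60),(25,255,255))|cv2.inRange(hsv,(0,0,150),(180,60,255))
for v in range(222,260,6):
    xs=np.where(m[v,270:385])[0]+270
    xs=xs[(xs>274)&(xs<372)];print(v,xs.min(),xs.max(),cast(c,(xs.min()+xs.max())/2,v,z).round(4))
for u in(310,323,336):print(u,np.where(m[205:300,u])[0]+205)
t=pickle.load(open("top0.pkl","rb"))
print("nest px in top by wrist est",proj(t,[.551,-.0719,.036]))
s=r.read_state();p=np.array(s["ee_pos"]);print(to_tool(np.array([.551,-.0719,.1])-p))
```

```text
(np.float64(321.4087028757848), np.float64(260.1548608111838))
222 290 371 [ 0.5634 -0.1299  0.2859]
228 286 371 [ 0.5631 -0.1332  0.2859]
234 275 371 [ 0.561  -0.137   0.2859]
240 278 364 [ 0.5607 -0.1405  0.2859]
246 277 366 [ 0.5617 -0.1437  0.2859]
252 277 367 [ 0.5626 -0.147   0.2859]
258 277 366 [ 0.5631 -0.1504  0.2859]
310 [210 211 212 213 214 215 216 217 218 219 220 221 222 223 224 225 226 227
 228 229 230 231 232 233 234 235 236 237 238 239 240 241 242 243 244 245
 246 247 248 249 250 251 252 253 254 255 256 257 258 259 272 290 291 292
 293 294 295 296]
323 [209 210 211 212 213 214 215 216 217 218 219 220 221 222 223 224 225 226
 227 228 229 230 231 232 233 234 235 236 237 238 239 240 241 242 243 244
 245 246 247 248 249 250 251 252 253 254 255 256 257 258 259 275 277 290
 291 293 294 295 296 297 298]
336 [211 212 213 214 215 216 217 218 219 220 221 222 223 224 225 226 227 229
 230 231 232 233 234 235 236 237 238 239 240 241 242 243 244 245 246 247
 248 249 250 251 252 253 254 255 256 257 258 259 272 277 290 292 293 294
 295 296]
nest px in top by wrist est (np.float64(324.1399359463304), np.float64(187.06336191046057))
[0.07923683 0.00409111 0.20045414]
```

```bash
python3 jog.py '[{"dx": 0.04,"dy": 0.004,"aperture": 0.044},{"dx": 0.0792,"dy": 0.0041,"aperture": 0.044},{"dx": 0.0792,"dy": 0.0041,"dz": 0.05,"aperture": 0.044},{"dx": 0.0792,"dy": 0.0041,"dz": 0.1,"aperture": 0.044},{"dx": 0.0792,"dy": 0.0041,"dz": 0.145,"aperture": 0.044},{"dx": 0.0792,"dy": 0.0041,"dz": 0.185,"aperture": 0.044},{"dx": 0.0792,"dy": 0.0041,"dz": 0.215,"aperture": 0.044},{"dx": 0.0792,"dy": 0.0041,"dz": 0.225,"aperture": 0.044},{"dx": 0.0792,"dy": 0.0041,"dz": 0.225,"aperture": 0.044}]'; python3 -c "
from h import *
s=r.read_state();print(to_tool(np.array([.551,-.0719,.0606])-s['ee_pos']))
snap('top','t1.png')"
```

```text
time: 7.6
ee_pos: [0.5505, -0.0716, 0.0747]
eef_rot: [0.628, 0.778, -0.001, -0.001]
ft_force: [0.4, 0.6, 0.1]
width: 0.049
grip_force: 12.0
[-0.00036628  0.00049139  0.0141424 ]
```

```bash
python3 jog.py '[{"dz": 0.004,"aperture": 0.044},{"dz": 0.007,"aperture": 0.044},{"dz": 0.009,"aperture": 0.044},{"dz": 0.011,"aperture": 0.044},{"dz": 0.011,"aperture": 0.044},{"dz": 0.011,"aperture": 0.044}]'; python3 jog.py '[{"dz": 0.002,"aperture": 0.044},{"dz": 0.004,"aperture": 0.044},{"dz": 0.004,"aperture": 0.044},{"dz": 0.004,"aperture": 0.044}]'
```

```text
time: 8.25
ee_pos: [0.551, -0.0727, 0.0646]
eef_rot: [0.629, 0.778, 0.0, -0.0]
ft_force: [-0.8, 0.0, -0.9]
width: 0.049
grip_force: 12.0
time: 8.65
ee_pos: [0.551, -0.0727, 0.0604]
eef_rot: [0.629, 0.778, -0.0, -0.0]
ft_force: [-0.1, 0.5, -0.1]
width: 0.0492
grip_force: 12.0
```

```bash
python3 jog.py '[{"aperture": 0.065},{"aperture": 0.065},{"aperture": 0.065},{"dz": -0.02,"aperture": 0.065},{"dz": -0.06,"aperture": 0.065},{"dz": -0.1,"aperture": 0.065},{"dx": -0.04,"dz": -0.14,"aperture": 0.065},{"dx": -0.08,"dz": -0.18,"aperture": 0.065},{"dx": -0.08,"dz": -0.22,"aperture": 0.065},{"dx": -0.08,"dz": -0.24,"aperture": 0.065},{"dx": -0.08,"dz": -0.24,"aperture": 0.065},{"dx": -0.08,"dz": -0.24,"aperture": 0.065}]'
python3 - <<'E'
from h import *
import pickle
s=r.read_state();print(s["ee_pos"])
c=snap("wrist","w3.png");pickle.dump(c,open("w3.pkl","wb"))
cv2.imwrite("pics/w3c.png",cv2.resize(c["img"][20:220,220:440,::-1],None,fx=2.5,fy=2.5))
E
```

```text
time: 9.85
ee_pos: [0.5677, -0.1508, 0.3002]
eef_rot: [0.629, 0.778, 0.0, -0.0]
ft_force: [0.4, -0.3, 0.2]
width: 0.0647
grip_force: 0.0
[ 0.56769608 -0.15075078  0.30016609]
```

View pics/w3c.png

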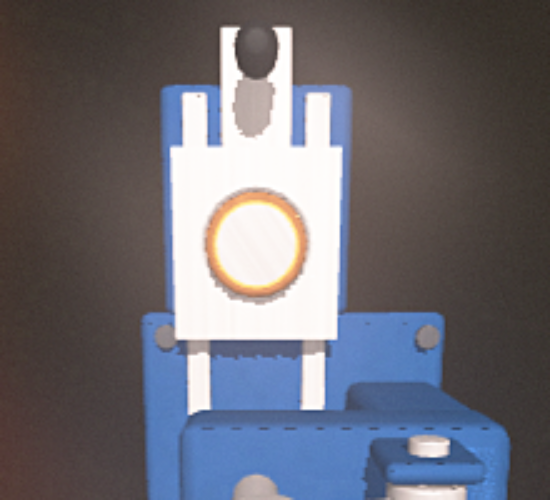

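The mirror sits concentric and flat in the nest, with its ring at crop (257,243), centred in the plate, so it is seated. Next I'll push the knob with closed fingers from its outer side.

```bash
python3 jog.py '[{"dx": 0.048,"aperture": 0.0},{"dx": 0.096,"aperture": 0.0},{"dx": 0.144,"aperture": 0.0},{"dx": 0.198,"aperture": 0.0},{"dx": 0.198,"dz": 0.045,"aperture": 0.0},{"dx": 0.198,"dz": 0.09,"aperture": 0.0},{"dx": 0.198,"dz": 0.135,"aperture": 0.0},{"dx": 0.198,"dz": 0.18,"aperture": 0.0},{"dx": 0.198,"dz": 0.21,"aperture": 0.0},{"dx": 0.198,"dz": 0.228,"aperture": 0.0},{"dx": 0.198,"dz": 0.228,"aperture": 0.0},{"dx": 0.198,"dz": 0.228,"aperture": 0.0}]'; python3 jog.py '[{"dx": -0.015,"aperture": 0.0},{"dx": -0.03,"aperture": 0.0},{"dx": -0.045,"aperture": 0.0},{"dx": -0.06,"aperture": 0.0},{"dx": -0.075,"aperture": 0.0},{"dx": -0.09,"aperture": 0.0},{"dx": -0.09,"aperture": 0.0}]'
```

```text
time: 11.1
ee_pos: [0.5258, 0.0426, 0.0723]
eef_rot: [0.629, 0.778, -0.001, -0.0]
ft_force: [-0.4, -0.4, 0.6]
width: 0.0004
grip_force: 0.0
time: 11.8
ee_pos: [0.5458, -0.0471, 0.0739]
eef_rot: [0.63, 0.777, 0.001, 0.001]
ft_force: [0.2, -0.3, -0.5]
width: 0.0003
grip_force: 0.0
```

```bash
for i in 1; do python3 jog.py '[{"dx": -0.01,"aperture": 0.0},{"dx": -0.02,"aperture": 0.0},{"dx": -0.02,"aperture": 0.0}]'; python3 jog.py '[{"dx": -0.005,"aperture": 0.0},{"dx": -0.005,"aperture": 0.0}]' | grep -E "ee_pos|ft"; python3 jog.py '[{"dx": -0.005,"aperture": 0.0},{"dx": -0.005,"aperture": 0.0}]'| grep -E "ee_pos|ft"; done
```

```text
time: 12.1
ee_pos: [0.5496, -0.0664, 0.0729]
eef_rot: [0.629, 0.777, -0.0, 0.001]
ft_force: [-0.8, -0.2, 0.4]
width: 0.0003
grip_force: 0.0
ee_pos: [0.5501, -0.0677, 0.0725]
ft_force: [-4.7, 6.3, 4.5]
ee_pos: [0.5503, -0.068, 0.0725]
ft_force: [-11.2, 21.9, 14.9]
```

```bash
python3 jog.py '[{"dx": 0.015,"aperture": 0},{"dx": 0.025,"dz": -0.01,"aperture": 0},{"dx": 0.025,"dz": -0.05,"aperture": 0},{"dx": 0.025,"dz": -0.1,"aperture": 0},{"dx": 0.025,"dz": -0.15,"aperture": 0},{"dx": 0.025,"dz": -0.2,"aperture": 0},{"dy": -0.02,"dz": -0.24,"aperture": 0},{"dx": -0.04,"dy": -0.04,"dz": -0.25,"aperture": 0},{"dx": -0.085,"dy": -0.06,"dz": -0.25,"aperture": 0},{"dx": -0.13,"dy": -0.06,"dz": -0.25,"aperture": 0},{"dx": -0.17,"dy": -0.06,"dz": -0.25,"aperture": 0},{"dx": -0.18,"dy": -0.06,"dz": -0.25,"aperture": 0}]';python3 jog.py '[{"aperture": 0},{"aperture": 0}]'
python3 - <<'E'
from h import *
import pickle
s=r.read_state();print(s["ee_pos"])
c=snap("wrist","w4.png");pickle.dump(c,open("w4.pkl","wb"))
E
```

```text
time: 13.7
ee_pos: [0.5293, -0.268, 0.3231]
eef_rot: [0.631, 0.776, -0.001, 0.001]
ft_force: [-1.0, 0.9, 0.0]
width: 0.0
grip_force: 0.0
time: 13.9
ee_pos: [0.5305, -0.2622, 0.3226]
eef_rot: [0.628, 0.778, 0.0, -0.0]
ft_force: [0.6, -0.0, -0.1]
width: 0.0003
grip_force: 0.0
[ 0.53050699 -0.26222508  0.32262145]
```

View pics/w4.png

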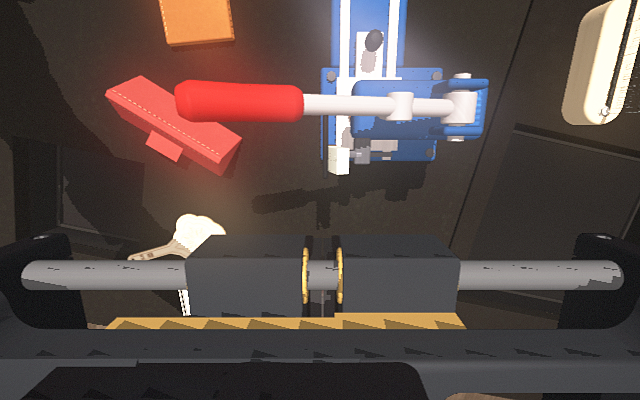

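The wrist view shows the carriage pushed in, with the knob at (373,40) and the plate under the head. The red grip spans (177..303, 80..122). I'll compute the grip position and the travel.

Run:
```python
from h import *
import pickle
c=pickle.load(open("w4.pkl","rb"));c2=pickle.load(open("w2.pkl","rb"))
k1=cast(c,374,39,.076);k0=cast(c2,326,39,.076);print("knob",k0,k1,np.linalg.norm(k1-k0))
ex=np.array([.978,.208]);ey=np.array([-.208,.978]);o=k1[:2]-.082*ey;print("origin",o,"grip pred",o-.115*ex)
hsv=cv2.cvtColor(c["img"],cv2.COLOR_RGB2HSV);m=cv2.inRange(hsv,(0,215,120),(8,255,255))|cv2.inRange(hsv,(172,215,120),(180,255,255))
n,l,st,ce=cv2.connectedComponentsWithStats(m);i=1+st[1:,4].argmax();print(st[i],ce[i])
q=cv2.minAreaRect(cv2.findNonZero((l==i).astype(np.uint8)));print(q)
g=cast(c,*q[0],.237);print("grip",g)
print("end-on y: ",[cast(c,u,v,.237).round(4).tolist() for u,v in((240,82),(240,121))])
s=r.read_state();print(to_tool(np.array([g[0],g[1],.28])-s["ee_pos"]))
```

```text
knob [0.53438573 0.00516763 0.076     ] [ 0.5528639  -0.08862457  0.076     ] 0.09559508306241608
origin [ 0.5699199  -0.16882057] grip pred [ 0.4574499  -0.19274057]Traceback (most recent call last):
  File "<stdin>", line 7, in <module>
ValueError: attempt to get argmax of an empty sequence
```

Run:
```python
from h import *
import pickle
c=pickle.load(open("w4.pkl","rb"));im=c["img"].astype(int);print(im[100,240],im[110,150])
m=((im[...,0]>120)&(im[...,1]<55)&(im[...,2]<60)).astype(np.uint8)
n,l,st,ce=cv2.connectedComponentsWithStats(m);i=1+st[1:,4].argmax();print(st[i],ce[i])
q=cv2.minAreaRect(cv2.findNonZero((l==i).astype(np.uint8)));print(q)
g=cast(c,*q[0],.237);print("grip",g)
s=r.read_state();print(to_tool(np.array([g[0],g[1],.28])-s["ee_pos"]))
```

```text
[253  75  68] [247 102  90]
[179 111  99  11 598] [227.99498328 117.79264214]
((228.0, 116.0), (98.0, 10.0), -0.0)
grip [ 0.4510456  -0.20138766  0.237     ]
[ 0.07572028 -0.06513272  0.0427004 ]
```

Run:
```python
from h import *
import pickle
c=pickle.load(open("w4.pkl","rb"));im=c["img"].astype(int)
for u in(215,240,280):
    col=im[60:140,u];print(u,[int(x) for x in np.where((col[:,0]>110)&(col[:,1]<.36*col[:,0]))[0]+60][::60],np.where((col[:,1]<.36*col[:,0]))[0][[0,-1]]+60)
g=cast(c,240,101,.237);s=r.read_state();print(g,to_tool(np.array([g[0],g[1],.28])-s["ee_pos"]))
```

```text
215 [82] [ 82 121]
240 [83] [ 83 121]
280 [85] [ 85 121]
[ 0.45770956 -0.1898629   0.237     ] [ 0.08557871 -0.05618622  0.04271063]
```

```bash
python3 jog.py '[{"dx": 0.043,"dy": -0.03,"aperture": 0},{"dx": 0.085,"dy": -0.06,"aperture": 0},{"dx": 0.085,"dy": -0.061,"dz": 0.02,"aperture": 0},{"dx": 0.085,"dy": -0.061,"dz": 0.038,"aperture": 0},{"dx": 0.085,"dy": -0.061,"dz": 0.038,"aperture": 0},{"dx": 0.085,"dy": -0.061,"dz": 0.038,"aperture": 0}]'; python3 jog.py '[{"dz": 0.006,"aperture": 0},{"dz": 0.012,"aperture": 0},{"dz": 0.018,"aperture": 0},{"dz": 0.024,"aperture": 0},{"dz": 0.024,"aperture": 0},{"dz": 0.024,"aperture": 0}]'
```

```text
time: 14.55
ee_pos: [0.4532, -0.1921, 0.2851]
eef_rot: [0.628, 0.778, 0.0, 0.0]
ft_force: [0.7, -0.3, 0.0]
width: 0.0006
grip_force: 0.0
time: 15.15
ee_pos: [0.4531, -0.193, 0.2605]
eef_rot: [0.629, 0.778, -0.0, 0.0]
ft_force: [1.0, -0.0, 2.6]
width: 0.0004
grip_force: 1.0
```

```bash
python3 jog.py '[{"dz": 0.006,"aperture": 0},{"dz": 0.012,"aperture": 0},{"dz": 0.018,"aperture": 0},{"dz": 0.024,"aperture": 0},{"dz": 0.03,"aperture": 0},{"dz": 0.03,"aperture": 0},{"dz": 0.03,"aperture": 0}]'; python3 jog.py '[{"dz": 0.004,"aperture": 0},{"dz": 0.008,"aperture": 0},{"dz": 0.012,"aperture": 0},{"dz": 0.012,"aperture": 0},{"dz": 0.012,"aperture": 0}]'
```

```text
time: 15.85
ee_pos: [0.4529, -0.1929, 0.2305]
eef_rot: [0.629, 0.778, -0.0, -0.0]
ft_force: [-2.7, -0.5, 5.2]
width: 0.0004
grip_force: 2.5
time: 16.35
ee_pos: [0.4527, -0.1932, 0.2187]
eef_rot: [0.629, 0.778, -0.0, -0.0]
ft_force: [-5.5, -1.0, 8.8]
width: 0.0002
grip_force: 4.0
```

Run:
```python
from h import *
import pickle
s=r.read_state();print(s["time"],s["ee_pos"],s["ft_force"])
for n in("top","scene"):
    c=snap(n,n+"5.png");pickle.dump(c,open(n+"5.pkl","wb"))
s0=proj(c,[.57,-.17,.13]);print(s0)
u,v=int(s0[0]),int(s0[1]);cv2.imwrite("pics/s5c.png",cv2.resize(c["img"][v-70:v+70,u-80:u+60,::-1],None,fx=4,fy=4,interpolation=cv2.INTER_CUBIC))
```

```text
16.35 [ 0.45267981 -0.19316049  0.21874739] [-5.49152716 -0.96547499  8.8132935 ]
(np.float64(343.59850819887413), np.float64(193.81780672362697))
```

View pics/s5c.png

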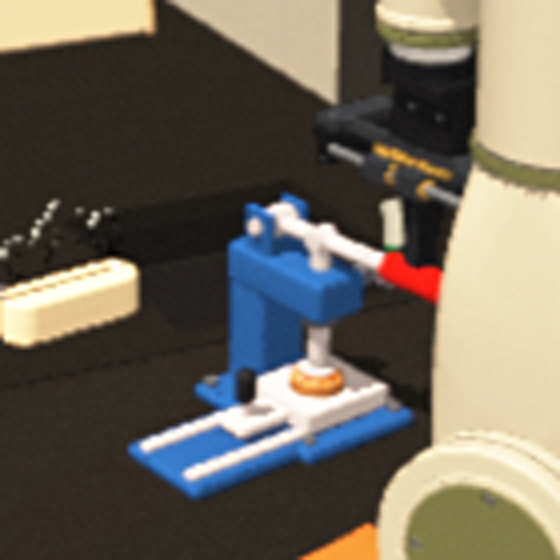

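The scene crop shows the pad on the mirror at (317,380), the carriage home and the lever almost level. Geometry puts the lever at about 0.285 rad, so I'll press about 5 mm more and follow the grip outward a little.

```bash
python3 jog.py '[{"dy": -0.002,"dz": 0.002,"aperture": 0},{"dy": -0.003,"dz": 0.004,"aperture": 0},{"dy": -0.003,"dz": 0.0055,"aperture": 0},{"dy": -0.003,"dz": 0.0055,"aperture": 0},{"dy": -0.003,"dz": 0.0055,"aperture": 0},{"dy": -0.003,"dz": 0.0055,"aperture": 0}]'
python3 - <<'E'
from h import *
import pickle
c=snap("scene","s6.png")
u,v=343,193
im=c["img"][v-70:v+70,u-80:u+60]
cv2.imwrite("pics/s6c.png",cv2.resize(im[40:85,50:115,::-1],None,fx=10,fy=10,interpolation=cv2.INTER_CUBIC))
o=np.array([.570,-.1688]);ex=np.array([.978,.208])
# predicted pixel rows in crop (x10) of the lever axis point r=.14 for several angles
for th in(.25,.28,.32,.36):
    a=.33-th;out=[]
    for rr in(0,.1,.143):
        p=o+ex*(.06-rr*np.cos(a));w=proj(c,[*p,.175+rr*np.sin(a)]);out.append(((w[0]-u+80-50)*10,(w[1]-v+70-40)*10))
    print(th,np.round(out).tolist())
E
```

```text
time: 17.05
ee_pos: [0.4518, -0.1933, 0.2142]
eef_rot: [0.628, 0.778, 0.001, 0.002]
ft_force: [2.6, 0.6, 8.3]
width: 0.0004
grip_force: 4.3
0.25 [[196.0, 137.0], [383.0, 207.0], [468.0, 238.0]]
0.28 [[196.0, 137.0], [383.0, 215.0], [469.0, 250.0]]
0.32 [[196.0, 137.0], [383.0, 226.0], [468.0, 266.0]]
0.36 [[196.0, 137.0], [382.0, 236.0], [467.0, 282.0]]
```

View pics/s6c.png

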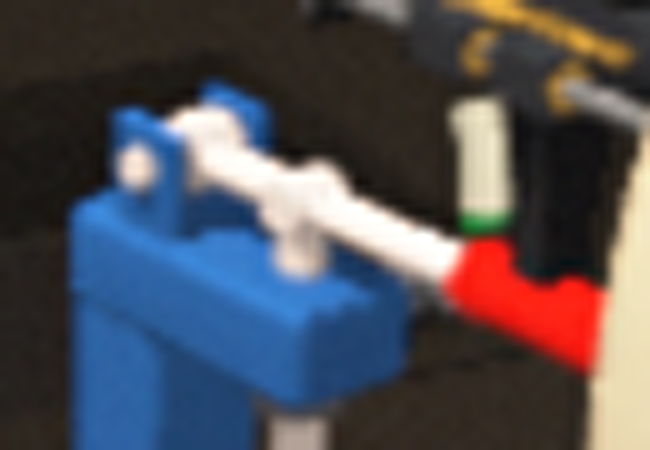

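The lever axis in the crop runs through about (383,226), which matches the 0.32 rad prediction and sits mid-green. I'm handing in while holding.

```bash
python3 jog.py '[{"aperture": 0},{"aperture": 0},{"aperture": 0},{"aperture": 0}]'; python3 -c "
from bench import r
print(r.close_job())"
```

```text
time: 17.5
ee_pos: [0.4517, -0.1933, 0.2142]
eef_rot: [0.628, 0.778, 0.001, 0.002]
ft_force: [1.8, 0.2, 8.2]
width: 0.0001
grip_force: 4.3
the job is handed in; nothing more can be done
None
```

I handed the job in at 17.5 s, but the hand-in returned no verdict: the 50 mm mirror is in the nest, the carriage is home against its stop, and the arm is holding the lever at about 0.31–0.32 rad (my estimate from tool height and a camera check), pressing with about 8 N.

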